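Fit the capped strainer top to the cocktail shaker and take off the cap alone

ROBOT

A 6-joint arm with a two-finger parallel gripper is mounted at the origin on the work surface. World frame = base frame: x ahead of the robot, y to its left, z up, the work surface at z = 0. Lengths are in m, angles in rad, forces in N, time in s.
With the tool pointing down it reaches from about 0.25 to 0.725 m from the base axis. Payload 4 kg.
Tool frame: the origin (TCP) lies on the centre line of the jaws, within the pads' length; the fingertips stand 14 mm ahead of it and the grasp point (between the pads) lies 5 mm behind it; z points along the fingers, x is the direction in which the jaws open and shut, and the axes are right-handed (so a half turn about z gives the same grasp; the last joint's range is limited). The gripper opens to 85 mm and grips with 20 to 120 N. Pads are 22 mm wide; open, the fingers measure 114 mm over their backs; the gripper's body (76 mm by 85 mm) begins 54 mm behind the grasp point. The pads swing forward as they close: fully open they stand 13 mm farther back than shut.
Start: joints at [1.295, 0.241, 0.005, 1.335, 0, 1.571], TCP at [0.136, 0.481, 0.245] pointing down, gripper open.
Joint ranges: [-2.72, 2.72], [-1.05, 1.87], [-1.09, 1.28], [-1.99, 2.15], [-1.42, 1.44], [-3.14, 3.14]. Speed limits (rad/s): [2.79, 2.79, 3.14, 3.14, 3.14, 3.14].

INTERFACE

Orientations are given as a unit quaternion [x, y, z, w].
In Python, from workcell import bot gives the robot as it stands.
- The arm moves only by the tool play_rows, never from a script. Its argument "motion" is a list of rows, each an object with "fingers": the closure, from -1 (fully open) to 1 (shut), so that 0 is half open; "translation": the shift along the tool's x, y, z in cm, a list of three; "roll": the turn about the tool's z in degrees. A call has 1 to 20 rows; each row is the pose to reach, as a shift and turn from the pose commanded when the call began, along the tool's axes at that moment; what a row does not reach only later rows make up. A row lasts 1/12 s, in which the tool goes at most 41.7 mm and 7.16 degrees, less where a joint would pass 70% of its speed; a pose out of reach is approached as far as the arm can. A call with a gripper value outside its range is refused whole. The fingers move at their own pace and stop on an object; the grip force is fixed at half the most. Time passes only in rows, so rows that repeat a pose let the fingers close. It gives the time, the measured TCP pose, the force and the opening at its end, in the units of the state.
- bot.get_obs(): the state, without advancing time (a new reading comes with each control period).
- bot.camera(name): name is "scene" or "top"; returns a dict with "pixels" (420x560x3 uint8, red, green, blue), "intrinsics" (3x3 intrinsics, pixels), "k1" (the pictures are not rectified: a ray, as slopes to the right and down, at radius r is drawn at 1 + k1 r^2 times it, then the intrinsics apply), "world_to_cam" (4x4, takes a point from world to camera coordinates). Camera axes: x right, y down, z forward; pixel columns grow to the right and rows downward; lengths in m; the calibration is good to about 2 mm. A picture is of the moment at which its call begins. There is no depth.
- bot.job_done(): hands the job in, once; it reports no verdict.
The state is a dict: "clock": time; "joint_pos": joint angles; "joint_vel": joint speeds; "tau": joint torques, N m; "eef_pos": TCP position; "tool_rot": TCP orientation; "ft_force": force on the tool from outside, world axes, zero at the start; "ft_torque": the same for the moment, N m; "grip_width": finger opening in m.
Only numpy, scipy, OpenCV 4.12 (cv2) and the standard library are available. Lean on these libraries where they do the work, as an engineer would, in place of code of your own. Each camera call takes 0.05 s, during which the arm holds its last target. There are 200 camera calls.

TASK

Get the cocktail shaker ready to strain a drink: take the strainer top by its wide steel band, with the copper cap still sitting on it, lower it into the open steel tin until it is fully seated, and let go of it. Then pull off the copper cap alone, leaving the strainer seated in the tin, and finish while still holding the cap in the gripper, raised more than 5 cm above where it sat. Never drop the top or tip the tin over, and leave everything else on the counter where it stands.

Things in the scene. Friction and masses are not known exactly. Their poses are not given: they have to be found in the camera images.
- tin_mouth (a point): Shaker tin: loose, open, slightly tapered polished steel tumbler standing upright, 110 mm high, 50 mm across at the foot, 61.6 mm outside and 57.6 mm inside at the rim (walls 2 mm), about 0.17 kg. This point is the centre of its mouth, level with the rim; z is up.
- strainer_band (a point): Middle of the strainer top's band (inner lid, steel): on its axis, half-way up the cylindrical band 64 mm across and 22 mm high by which it is taken. 25 mm above the underside of its plug, 11 mm below the band's top edge, 45 mm below the top of the cap when on. Above the band a cone, 6 mm high, narrows to the ledge on which the cap sits. z is its axis.
- strainer_seat (a point): Strainer top: centre of the underside of the band, which rests on the tin's rim when fully seated and then meets the centre of the tin's mouth. Below it is the plug, 55 mm across and 14 mm high (lowest 5 mm chamfered to 49 mm), that goes into the tin with 1.3 mm of play all round. z is the strainer's axis.
- cap_center (a point): Copper cap (outer lid): loose, about 0.055 kg, an upside-down cup 42 mm across outside, 37 mm inside, 28 mm high, sitting freely over the strainer's neck with its rim on the ledge. Held by its weight alone; lifts straight off, free after 20 mm. This point is its centre, half-way up; when on, 31 mm above the middle of the band. z is its axis, up.
- strainer: The whole strainer top, loose, about 0.1 kg, round, standing upright on the counter with the cap on; origin at the centre of the underside of its plug, z along its axis. Under the cap it has a neck 34 mm across and 20 mm high with the pouring holes on top.
- cap: The same cap; origin at the centre of its open rim, z towards its closed end (up).
- tin: The same tin; origin at the centre of its underside, z up.
- tumbler_a: Clear glass tumbler, loose, 80 mm across, 85 mm high; origin under its centre. To be left alone.
- tumbler_b: Second clear glass tumbler of the same size, loose; origin under its centre. To be left alone.
- jigger: Double-cone steel spirit measure standing upright, loose, 42 mm across, 70 mm high; origin under its centre. To be left alone.
- chalk: Cube of blue cue chalk, loose, 22 mm; origin under its centre. To be left alone.
- bar_spoon: Steel bar spoon 250 mm long lying along its x axis, loose; origin about its middle. To be left alone.
- coasters: Stack of round cork and dark wood coasters, loose, 94 mm across, 25 mm high; origin under its centre. To be left alone.
Mind the look-alikes: they are no part of the job. What is shaped like the strainer but purple is not meant. Leave any turquoise look-alike of the tin alone.

How it is judged:
By the outcome, as a careful person would: the job done as asked, in the order asked, and still so for the second after the job is handed in, while the arm keeps its last pose, push and grip.
It also fails if it takes over 59 s, if anything falls off the work surface, if the arm or the gripper's body presses on something with over 40 N, if the wrist force passes 120 N, or if a joint passes its speed limit or range.

## Working session

There is one attempt and no reset: what is moved stays moved. The work goes in short steps, Python scripts to look and compute and a tool call to move; the robot and the scene stay as the last step left them, time stands still between calls to the robot, and variables do not carry over. Pictures are saved under pics/ and viewed, about 8 in all and at most 12, crops included, and the job is handed in when it is done.

Besides the shell and the picture viewer there is one more tool, called after "Request:" in YAML: its name, and indented under it one key for each argument. play_rows: Moves the arm, as the interface text tells. Its arguments: {"type":"object","properties":{"motion":{"type":"array","items":{"type":"object","properties":{"fingers":{"type":"number"},"translation":{"type":"array","items":{"type":"number"}},"roll":{"type":"number"}}}}},"required":["motion"]}

```bash
mkdir -p pics
cat > h.py <<'E'
import numpy as np, cv2
from workcell import bot
def cap(n,f):
    c=bot.camera(n); cv2.imwrite('pics/'+f,cv2.cvtColor(c['pixels'],cv2.COLOR_RGB2BGR))
    np.savez('pics/'+f+'.npz',**c); return c
def ray(c,u,v):
    K=np.array(c['intrinsics']);T=np.array(c['world_to_cam']);k=float(c['k1'])
    d=np.array([(u-K[0,2])/K[0,0],(v-K[1,2])/K[1,1]]);s=d.copy()
    for _ in range(30): s=d/(1+k*(s@s))
    return -T[:3,:3].T@T[:3,3], T[:3,:3].T@np.array([*s,1])
def atz(c,u,v,z):
    o,d=ray(c,u,v); return o+d*(z-o[2])/d[2]
def proj(c,p):
    K=np.array(c['intrinsics']);T=np.array(c['world_to_cam']);k=float(c['k1'])
    q=T[:3,:3]@p+T[:3,3]; s=q[:2]/q[2]; s=s*(1+k*(s@s)); return np.array([K[0,0]*s[0]+K[0,2],K[1,1]*s[1]+K[1,2]])
E
python3 - <<'E'
from h import *
for n in('scene','top'):
    c=cap(n,n+'1.png');print(n,ray(c,280,210),c['k1'],c['intrinsics'][0][0])
print(bot.get_obs())
E
```

```text
scene (array([ 1.22098074, -0.47497423,  1.0697509 ]), array([-0.5387371 ,  0.36231666, -0.76066802])) -0.018547729081582757 489.76001158733675
top (array([ 0.42968047, -0.01284638,  1.70316784]), array([ 0.05833783, -0.01943173, -0.99836689])) -0.0162974061526253 475.6005969430305
{'clock': 0.1, 'joint_pos': array([ 1.29500540e+00,  2.41364822e-01,  3.86585925e-03,  1.33519791e+00,
       -6.40216753e-06,  1.57080009e+00]), 'joint_vel': array([ 0.00121775, -0.00113976,  0.00276096,  0.00077651,  0.00072574,
       -0.00050387]), 'tau': array([ 5.73270745e-05, -3.73136795e+01,  2.53010470e+01,  1.08101073e-02,
       -4.78552477e-05, -4.21031785e-06]), 'eef_pos': array([0.13601008, 0.4805896 , 0.24449101]), 'tool_rot': array([ 7.97593419e-01,  6.03194691e-01, -7.55998343e-04,  5.75755552e-04]), 'ft_force': array([-0.36932027,  0.02494433,  0.07591857]), 'ft_torque': array([ 0.01072836,  0.01433836, -0.00295457]), 'grip_width': 0.08556703429797652}
```

View pics/scene1.png

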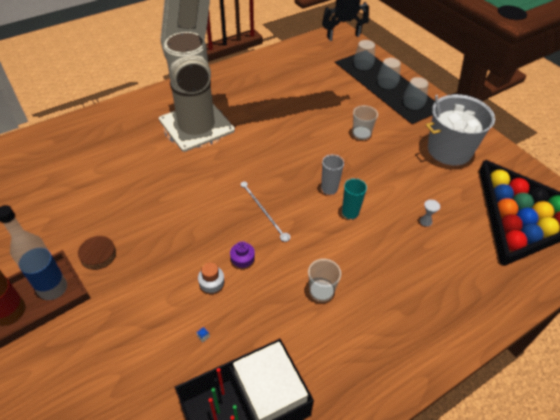

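View pics/top1.png

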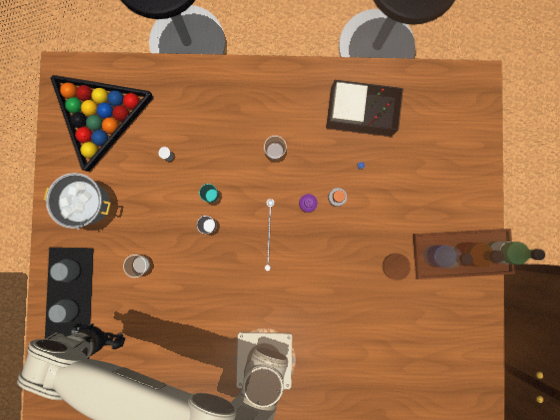

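Scene view: the strainer with the copper cap is at about (210,278), the purple decoy at (242,255), the steel tin at (332,174) and the turquoise decoy at (353,198). Top view: strainer (338,197), tin (207,225). Next I'll overlay model circles on enlarged crops.

```bash
cat >> h.py <<'E'
def overlay(c,circs,ctr,S=8,w=25):
    im=cv2.cvtColor(c['pixels'],cv2.COLOR_RGB2BGR);u0,v0=[int(x)-w for x in ctr]
    cr=cv2.resize(im[v0:v0+2*w,u0:u0+2*w],None,fx=S,fy=S,interpolation=cv2.INTER_CUBIC)
    for x,y,z,r,col in circs:
        P=np.array([(proj(c,np.array([x+r*np.cos(a),y+r*np.sin(a),z]))-[u0,v0]+.5)*S for a in np.linspace(0,6.283,60)])
        cv2.polylines(cr,[P.round().astype(np.int32)],True,col,1)
    return cr
def strn(x,y,z=0): return [(x,y,z+.014,.032,(0,255,0)),(x,y,z+.036,.032,(0,255,0)),(x,y,z+.070,.021,(255,255,0))]
def tin(x,y): return [(x,y,.11,.0308,(0,255,0)),(x,y,.11,.0288,(255,255,0)),(x,y,0,.025,(0,255,0))]
E
python3 - <<'E'
from h import *
ld=lambda n:dict(np.load(f'pics/{n}1.png.npz'))
s,t=ld('scene'),ld('top')
a=atz(t,338,197,.07);b=atz(t,207,225,.11)
print(a,atz(s,210,271,.07)); print(b,atz(s,332,163,.11))
a=(a+atz(s,210,271,.07))/2;b=(b+atz(s,332,163,.11))/2
for w,c in(('s',s),('t',t)):
    im=c['pixels'];pa=proj(c,np.array([a[0],a[1],.05]))
    hsv=cv2.cvtColor(im,cv2.COLOR_RGB2HSV)
    pass
r=[np.hstack([overlay(c,strn(*a[:2]),proj(c,a),7),overlay(c,tin(*b[:2]),proj(c,b),7)]) for c in(s,t)]
r=[cv2.resize(x,(580,290)) for x in r]
cv2.imwrite('pics/ov1.png',np.vstack(r))
E
```

```text
[ 0.5742598  -0.24354627  0.07      ] [ 0.58615784 -0.24809995  0.07      ]
[0.46719152 0.19964924 0.11      ] [0.47296348 0.20015086 0.11      ]
```

View pics/ov1.png

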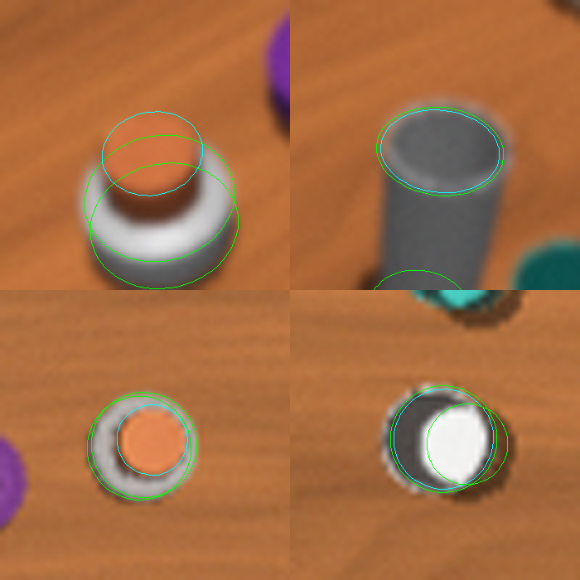

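The overlay is close: the strainer is within about 1 px, and the tin rim needs to shift by a few mm. I'll refine with an edge-alignment fit.

```bash
cat >> h.py <<'E'
def fit(views,model,x0,R=.012):
    from scipy.optimize import minimize
    G=[]
    for c in views:
        im=cv2.GaussianBlur(c['pixels'].astype(np.float32),(0,0),.7)
        g=np.sqrt(sum(cv2.Sobel(im,cv2.CV_32F,1,0)**2+cv2.Sobel(im,cv2.CV_32F,0,1)**2 for _ in[0]).sum(2)); G.append(np.minimum(g,250))
    def score(p):
        S=0
        for c,g in zip(views,G):
            hull=[]
            for x,y,z,r,_ in model(*p):
                hull+=[proj(c,np.array([x+r*np.cos(a),y+r*np.sin(a),z])) for a in np.linspace(0,6.283,72)]
            h=cv2.convexHull(np.array(hull,np.float32))[:,0]
            n=np.vstack([np.linspace(h[i],h[(i+1)%len(h)],max(2,int(2*np.linalg.norm(h[i]-h[(i+1)%len(h)])))) for i in range(len(h))]).astype(np.float32)
            S+=cv2.remap(g,n[:,:1],n[:,1:],cv2.INTER_LINEAR).mean()
        return -S
    gr=[(score((x0[0]+dx,x0[1]+dy)),x0[0]+dx,x0[1]+dy) for dx in np.arange(-R,R,.0015) for dy in np.arange(-R,R,.0015)]
    b=min(gr);m=minimize(score,b[1:],method='Nelder-Mead',options=dict(xatol=1e-5,initial_simplex=[b[1:],(b[1]+.001,b[2]),(b[1],b[2]+.001)]))
    return m.x,m.fun
E
python3 - <<'E'
from h import *
ld=lambda n:dict(np.load(f'pics/{n}1.png.npz'))
s,t=ld('scene'),ld('top')
band=lambda x,y:strn(x,y)[:2]
cp=lambda x,y:[(x,y,.042,.021,0),(x,y,.07,.021,0)]
top=lambda x,y:[(x,y,.11,.0308,0)]
for nm,m,x0 in(('band',band,(.58,-.246)),('cap',cp,(.58,-.246)),('tin',tin,(.47,.2)),('tinrim',top,(.47,.2))):
    print(nm,[fit(v,m,x0) for v in([s],[t],[s,t])])
a=fit([s,t],band,(.58,-.246))[0];b=fit([s,t],tin,(.47,.2))[0]
r=[np.hstack([overlay(c,strn(*a),proj(c,np.array([*a,.05])),7),overlay(c,tin(*b),proj(c,np.array([*b,.08])),7)]) for c in(s,t)]
cv2.imwrite('pics/ov2.png',cv2.resize(np.vstack(r),(580,580)))
E
```

```text
band [(array([ 0.58514511, -0.24970538]), np.float64(-202.4458465576172)), (array([ 0.57978051, -0.24791225]), np.float64(-247.26812744140625)), (array([ 0.58082436, -0.24799188]), np.float64(-428.465576171875))]
cap [(array([ 0.59286718, -0.26073085]), np.float64(-182.64993286132812)), (array([ 0.57759288, -0.24432722]), np.float64(-237.06619262695312)), (array([ 0.57789522, -0.244892  ]), np.float64(-396.08074951171875))]
tin [(array([0.47160783, 0.20280675]), np.float64(-200.62646484375)), (array([0.46823142, 0.2067635 ]), np.float64(-229.62881469726562)), (array([0.46857341, 0.20633261]), np.float64(-424.1502990722656))]
tinrim [(array([0.47327176, 0.20211253]), np.float64(-186.18655395507812)), (array([0.46924473, 0.20256268]), np.float64(-239.81646728515625)), (array([0.47111989, 0.20252031]), np.float64(-416.3879089355469))]
```

View pics/ov2.png

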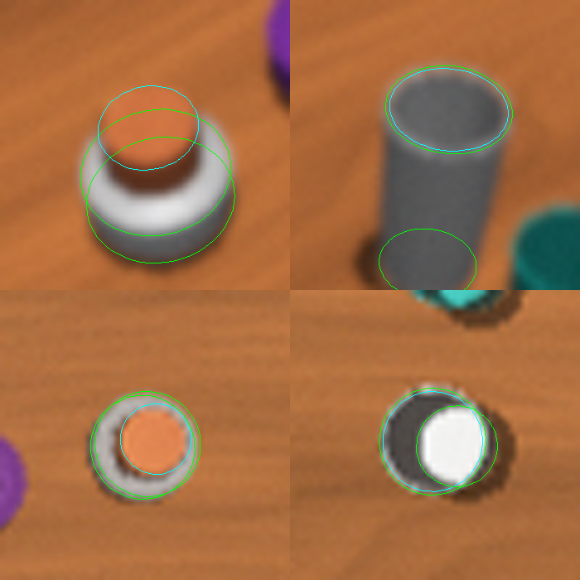

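The fits agree with the given sizes: strainer axis ≈ (0.581, −0.247), tin mouth ≈ (0.4705, 0.2035), both within reach. Moving above the strainer, with the jaw axis turned about 18° to stay clear of the purple decoy and remain visible to the scene camera.

Request:
play_rows:
  motion:
    - {"fingers": -1,"translation": [-28.9,31.3,0],"roll": 9}
    - {"fingers": -1,"translation": [-28.9,31.3,0],"roll": 9}
    - {"fingers": -1,"translation": [-28.9,31.3,0],"roll": 9}
    - {"fingers": -1,"translation": [-28.9,31.3,0],"roll": 9}
    - {"fingers": -1,"translation": [-28.9,31.3,0],"roll": 9}
    - {"fingers": -1,"translation": [-28.9,31.3,0],"roll": 9}
    - {"fingers": -1,"translation": [-28.9,31.3,0],"roll": 9}
    - {"fingers": -1,"translation": [-28.9,31.3,0],"roll": 9}
    - {"fingers": -1,"translation": [-28.9,31.3,0],"roll": 9}
    - {"fingers": -1,"translation": [-28.9,31.3,0],"roll": 9}
    - {"fingers": -1,"translation": [-28.9,31.3,0],"roll": 9}
    - {"fingers": -1,"translation": [-57.9,62.6,0],"roll": 18}
    - {"fingers": -1,"translation": [-57.9,62.6,0],"roll": 18}
    - {"fingers": -1,"translation": [-57.9,62.6,0],"roll": 18}
    - {"fingers": -1,"translation": [-57.9,62.6,0],"roll": 18}
    - {"fingers": -1,"translation": [-57.9,62.6,0],"roll": 18}
    - {"fingers": -1,"translation": [-57.9,62.6,0],"roll": 18}
    - {"fingers": -1,"translation": [-57.9,62.6,0],"roll": 18}
    - {"fingers": -1,"translation": [-57.9,62.6,0],"roll": 18}
    - {"fingers": -1,"translation": [-57.9,62.6,0],"roll": 18}

```text
clock: 1.77
eef_pos: [0.5545, -0.2036, 0.2446]
tool_rot: [0.882, 0.471, -0.0, -0.001]
ft_force: [0.8, 0.8, 1.1]
grip_width: 0.0856
```

```bash
cat >> h.py <<'E'
from scipy.spatial.transform import Rotation as Ro
def go(x,y,z):
    o=bot.get_obs();R=Ro.from_quat(o['tool_rot']).as_matrix();d=np.array([x,y,z])-o['eef_pos']
    print('clock',o['clock'],'eef',o['eef_pos'].round(4),'j',o['joint_pos'].round(3),'w',o['grip_width'].round(4),'F',o['ft_force'].round(2))
    print('toolx',np.degrees(np.arctan2(R[1,0],R[0,0])).round(2),'z',R[:,2].round(4),'move cm',(R.T@d*100).round(2))
E
python3 -c "
from h import *
go(.581,-.2475,.018)"
```

```text
Traceback (most recent call last):
  File "h.py", line 47, in go
    print('clock',o['clock'],'eef',o['eef_pos'].round(4),'j',o['joint_pos'].round(3),'w',o['grip_width'].round(4),'F',o['ft_force'].round(2))
                                                                                         ^^^^^^^^^^^^^^^^^^^^^
AttributeError: 'float' object has no attribute 'round'
```

Request:
play_rows:
  motion:
    - {"fingers": -1,"translation": [0,0,0],"roll": 0}
    - {"fingers": -1,"translation": [0,0,0],"roll": 0}
    - {"fingers": -1,"translation": [0,0,0],"roll": 0}
    - {"fingers": -1,"translation": [0,0,0],"roll": 0}

```text
clock: 2.1
eef_pos: [0.5534, -0.201, 0.2453]
tool_rot: [0.882, 0.472, -0.0, -0.0]
ft_force: [-0.5, 0.1, 0.0]
grip_width: 0.0852
```

```bash
sed -i "s/o\['grip_width'\].round(4)/round(o['grip_width'],4)/" h.py
python3 -c "
from h import *
go(.581,-.2475,.018)"
```

```text
clock 2.1 eef [ 0.5534 -0.201   0.2453] j [-0.349  0.421  0.26   1.411  0.     0.24 ] w 0.0852 F [-0.49  0.13  0.02]
toolx 56.27 z [-8.e-04  6.e-04 -1.e+00] move cm [-2.34  4.91 22.72]
```

Go over the strainer at TCP z ≈ 0.10 first, keeping the fingertips above the cap. Then I'll check alignment from the camera.

Request:
play_rows:
  motion:
    - {"fingers": -1,"translation": [-2.34,4.91,3],"roll": 0}
    - {"fingers": -1,"translation": [-2.34,4.91,3],"roll": 0}
    - {"fingers": -1,"translation": [-2.34,4.91,7],"roll": 0}
    - {"fingers": -1,"translation": [-2.34,4.91,11],"roll": 0}
    - {"fingers": -1,"translation": [-2.34,4.91,14],"roll": 0}
    - {"fingers": -1,"translation": [-2.34,4.91,14],"roll": 0}
    - {"fingers": -1,"translation": [-2.34,4.91,14],"roll": 0}
    - {"fingers": -1,"translation": [-2.34,4.91,14],"roll": 0}
    - {"fingers": -1,"translation": [-2.34,4.91,14],"roll": 0}

```text
clock: 2.85
eef_pos: [0.5838, -0.2493, 0.1091]
tool_rot: [0.882, 0.471, 0.002, 0.002]
ft_force: [0.6, -0.4, 0.5]
grip_width: 0.0854
```

```bash
python3 -c "
from h import *
go(.581,-.2475,.018)
c=cap('scene','s2.png'); R=Ro.from_quat(bot.get_obs()['tool_rot']).as_matrix();e=bot.get_obs()['eef_pos']
cr=overlay(c,strn(.581,-.2475)+[(*(e+s*.043*R[:,0]),.003,(0,0,255)) for s in(-1,1)],proj(c,np.array([.581,-.2475,.08])),8,36)
cv2.imwrite('pics/ov3.png',cr)
t=cap('top','t2.png')"
```

```text
clock 2.85 eef [ 0.5838 -0.2493  0.1091] j [-0.404  0.583  0.163  1.144  0.     0.185] w 0.0854 F [ 0.63 -0.39  0.47]
toolx 56.25 z [ 0.0058 -0.0024 -1.    ] move cm [-0.01 -0.39  9.11]
```

View pics/ov3.png

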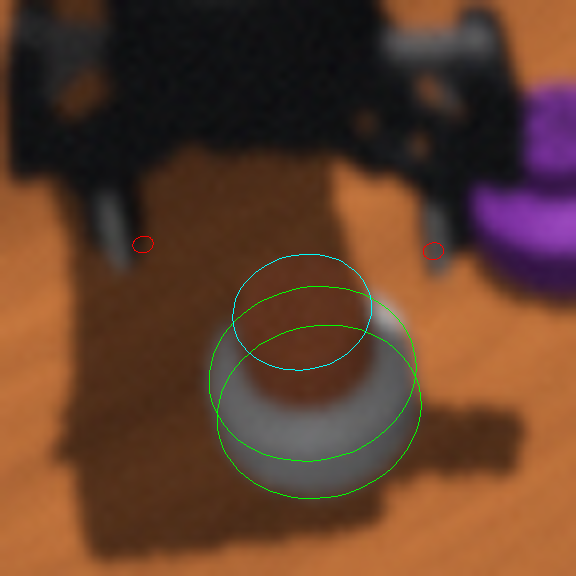

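The fingers straddle the strainer with clearance on both sides, and the red predicted tips lie close to the pads. The decoy is close but clear of the fingers. Letting the arm settle before I descend.

Request:
play_rows:
  motion:
    - {"fingers": -1,"translation": [0,0,0],"roll": 0}
    - {"fingers": -1,"translation": [0,0,0],"roll": 0}
    - {"fingers": -1,"translation": [0,0,0],"roll": 0}

```text
clock: 3.2
eef_pos: [0.582, -0.2493, 0.106]
tool_rot: [0.882, 0.471, 0.0, 0.0]
ft_force: [-0.0, 0.1, 0.1]
grip_width: 0.0857
```

```bash
python3 -c "
from h import *
go(.581,-.2475,.018)"
```

```text
clock 3.2 eef [ 0.582  -0.2493  0.106 ] j [-0.405  0.587  0.16   1.143 -0.     0.185] w 0.0857 F [-0.02  0.12  0.08]
toolx 56.19 z [ 1.e-03 -5.e-04 -1.e+00] move cm [ 0.09 -0.19  8.8 ]
```

Request:
play_rows:
  motion:
    - {"fingers": -1,"translation": [0.1,-0.15,2],"roll": 0}
    - {"fingers": -1,"translation": [0.1,-0.15,4],"roll": 0}
    - {"fingers": -1,"translation": [0.1,-0.15,6],"roll": 0}
    - {"fingers": -1,"translation": [0.1,-0.15,7.5],"roll": 0}
    - {"fingers": -1,"translation": [0.1,-0.15,8.4],"roll": 0}
    - {"fingers": -1,"translation": [0.1,-0.15,8.8],"roll": 0}
    - {"fingers": -1,"translation": [0.1,-0.15,8.8],"roll": 0}
    - {"fingers": -1,"translation": [0.1,-0.15,8.8],"roll": 0}
    - {"fingers": -1,"translation": [0.1,-0.15,8.8],"roll": 0}
    - {"fingers": -1,"translation": [0.1,-0.15,8.8],"roll": 0}

```text
clock: 4.03
eef_pos: [0.582, -0.2478, 0.0187]
tool_rot: [0.882, 0.471, 0.001, 0.001]
ft_force: [-0.4, 0.6, -0.2]
grip_width: 0.0853
```

```bash
python3 -c "
from h import *
go(.581,-.2475,.018)
c=cap('scene','s3.png')
cr=overlay(c,strn(.581,-.2475),proj(c,np.array([.581,-.2475,.06])),8,36)
cv2.imwrite('pics/ov4.png',cr)"
```

```text
clock 4.0333 eef [ 0.582  -0.2478  0.0187] j [-0.403  0.67   0.059  0.958  0.     0.187] w 0.0853 F [-0.42  0.55 -0.17]
toolx 56.2 z [ 0.0023 -0.001  -1.    ] move cm [-0.03 -0.1   0.07]
```

View pics/ov4.png

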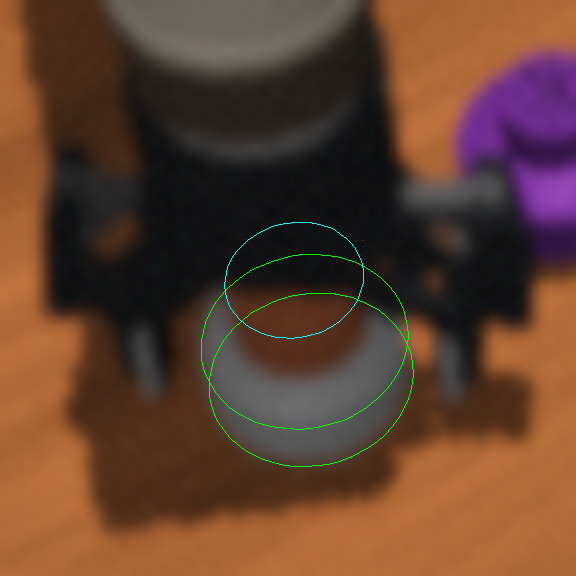

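The fingers straddle the band evenly (tips at columns ~150 and ~453, strainer centre ~305) and there is no contact. Closing gently.

Request:
play_rows:
  motion:
    - {"fingers": -0.8,"translation": [0,0,0],"roll": 0}
    - {"fingers": -0.7,"translation": [0,0,0],"roll": 0}
    - {"fingers": -0.62,"translation": [0,0,0],"roll": 0}
    - {"fingers": -0.56,"translation": [0,0,0],"roll": 0}
    - {"fingers": -0.52,"translation": [0,0,0],"roll": 0}
    - {"fingers": -0.48,"translation": [0,0,0],"roll": 0}
    - {"fingers": -0.4,"translation": [0,0,0],"roll": 0}
    - {"fingers": -0.2,"translation": [0,0,0],"roll": 0}
    - {"fingers": 0,"translation": [0,0,0],"roll": 0}
    - {"fingers": 0.5,"translation": [0,0,0],"roll": 0}
    - {"fingers": 1,"translation": [0,0,0],"roll": 0}
    - {"fingers": 1,"translation": [0,0,0],"roll": 0}
    - {"fingers": 1,"translation": [0,0,0],"roll": 0}

```text
clock: 5.17
eef_pos: [0.5813, -0.2475, 0.0179]
tool_rot: [0.882, 0.471, 0.0, 0.0]
ft_force: [-1.8, 1.1, 5.8]
grip_width: 0.0622
```

Request:
play_rows:
  motion:
    - {"fingers": 1,"translation": [0,0,-0.5],"roll": 0}
    - {"fingers": 1,"translation": [0,0,-1.5],"roll": 0}
    - {"fingers": 1,"translation": [0,0,-3],"roll": 0}
    - {"fingers": 1,"translation": [0,0,-5],"roll": 0}
    - {"fingers": 1,"translation": [0,0,-7.5],"roll": 0}
    - {"fingers": 1,"translation": [0,0,-10],"roll": 0}
    - {"fingers": 1,"translation": [0,0,-13],"roll": 0}
    - {"fingers": 1,"translation": [0,0,-15],"roll": 0}
    - {"fingers": 1,"translation": [0,0,-16],"roll": 0}
    - {"fingers": 1,"translation": [0,0,-16],"roll": 0}
    - {"fingers": 1,"translation": [0,0,-16],"roll": 0}

```text
clock: 6.08
eef_pos: [0.5808, -0.2474, 0.177]
tool_rot: [0.882, 0.471, -0.0, -0.0]
ft_force: [-0.4, 0.2, -1.8]
grip_width: 0.0623
```

```bash
python3 -c "
from h import *
go(.4705,.2035,.178)"
```

```text
clock 6.0833 eef [ 0.5808 -0.2474  0.177 ] j [-0.403  0.536  0.266  1.301 -0.     0.187] w 0.0623 F [-0.4   0.21 -1.77]
toolx 56.2 z [-2.e-04  0.e+00 -1.e+00] move cm [ 31.33 -34.26  -0.1 ]
```

Held, with a weight of about 1.7 N. Carrying it over to the tin with eased motion, plug underside at z ≈ 0.16.

Request:
play_rows:
  motion:
    - {"fingers": 1,"translation": [0.6,-0.7,0],"roll": 0}
    - {"fingers": 1,"translation": [1.9,-2.1,0],"roll": 0}
    - {"fingers": 1,"translation": [3.8,-4.1,0],"roll": 0}
    - {"fingers": 1,"translation": [6,-6.6,0],"roll": 0}
    - {"fingers": 1,"translation": [8.4,-9.2,0],"roll": 0}
    - {"fingers": 1,"translation": [10.8,-11.8,0],"roll": 0}
    - {"fingers": 1,"translation": [13.2,-14.4,0],"roll": 0}
    - {"fingers": 1,"translation": [15.6,-17.1,0],"roll": 0}
    - {"fingers": 1,"translation": [18,-19.7,0],"roll": 0}
    - {"fingers": 1,"translation": [20.4,-22.3,0],"roll": 0}
    - {"fingers": 1,"translation": [22.8,-24.9,0],"roll": 0}
    - {"fingers": 1,"translation": [25.2,-27.5,0],"roll": 0}
    - {"fingers": 1,"translation": [27.5,-30.1,0],"roll": 0}
    - {"fingers": 1,"translation": [29.4,-32.2,0],"roll": 0}
    - {"fingers": 1,"translation": [30.7,-33.6,0],"roll": 0}
    - {"fingers": 1,"translation": [31.3,-34.2,0],"roll": 0}
    - {"fingers": 1,"translation": [31.3,-34.2,0],"roll": 0}
    - {"fingers": 1,"translation": [31.3,-34.2,0],"roll": 0}
    - {"fingers": 1,"translation": [31.3,-34.2,0],"roll": 0}
    - {"fingers": 1,"translation": [31.3,-34.2,0],"roll": 0}

```text
clock: 7.75
eef_pos: [0.4711, 0.2016, 0.177]
tool_rot: [0.883, 0.47, -0.0, 0.0]
ft_force: [-0.6, 1.0, -1.9]
grip_width: 0.0623
```

```bash
python3 -c "
from h import *
go(.4705,.2035,.178)
e=bot.get_obs()['eef_pos'];c=cap('scene','s4.png');t=cap('top','t4.png')
z=e[2]-.018
f=lambda c:overlay(c,strn(e[0],e[1],z)[:2]+[(e[0],e[1],z,.0245,(0,0,255))]+tin(.4705,.2035)[:2],proj(c,np.array([.4705,.2035,.14])),10,28)
cv2.imwrite('pics/ov5.png',f(c)); "
```

```text
clock 7.75 eef [0.4711 0.2016 0.177 ] j [ 0.405  0.306 -0.09   1.176 -0.     0.997] w 0.0623 F [-0.61  0.97 -1.88]
toolx 56.08 z [-6.e-04 -6.e-04 -1.e+00] move cm [ 0.13 -0.15 -0.1 ]
```

View pics/ov5.png

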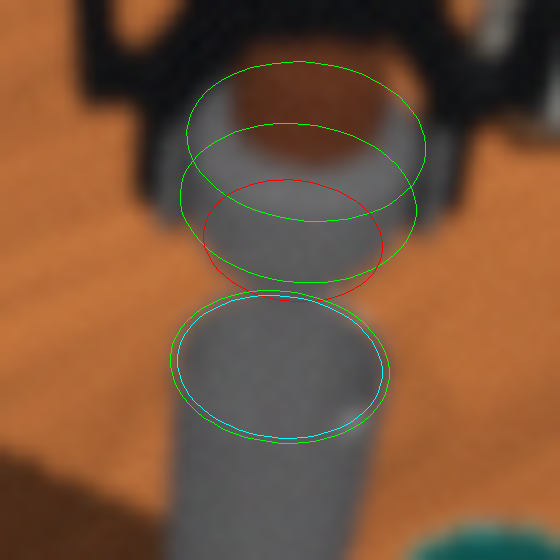

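The strainer hangs just above the tin. The rim overlay (columns 170–389) matches the image, and the plug bottom is at row ~295, columns ~207–375. I'll lower it to just above the rim, where parallax is small, and fit the two against each other.

Request:
play_rows:
  motion:
    - {"fingers": 1,"translation": [0.1,-0.2,1],"roll": 0}
    - {"fingers": 1,"translation": [0.1,-0.2,2],"roll": 0}
    - {"fingers": 1,"translation": [0.1,-0.2,3],"roll": 0}
    - {"fingers": 1,"translation": [0.1,-0.2,3.8],"roll": 0}
    - {"fingers": 1,"translation": [0.1,-0.2,4.3],"roll": 0}
    - {"fingers": 1,"translation": [0.1,-0.2,4.3],"roll": 0}
    - {"fingers": 1,"translation": [0.1,-0.2,4.3],"roll": 0}
    - {"fingers": 1,"translation": [0.1,-0.2,4.3],"roll": 0}
    - {"fingers": 1,"translation": [0.1,-0.2,4.3],"roll": 0}
    - {"fingers": 1,"translation": [0.1,-0.2,4.3],"roll": 0}

```text
clock: 8.68
eef_pos: [0.4702, 0.2051, 0.1349]
tool_rot: [0.882, 0.471, 0.001, 0.0]
ft_force: [-0.9, 0.4, -1.5]
grip_width: 0.0622
```

```bash
python3 -c "
from h import *
go(.470,.2035,.13)
e=bot.get_obs()['eef_pos'];c=cap('scene','s5.png');t=cap('top','t5.png')
z=e[2]-.018
x,y=.4705,.2035
cr=overlay(c,[],proj(c,np.array([x,y,.12])),10,28)
ov=overlay(c,strn(e[0],e[1],z)[:2]+[(e[0],e[1],z,.0245,(0,0,255))]+tin(x,y)[:1],proj(c,np.array([x,y,.12])),10,28)
g=cv2.convertScaleAbs(cr,alpha=1.8)
cv2.imwrite('pics/ov6.png',cv2.resize(np.hstack([g,ov]),(800,400))) "
```

```text
clock 8.6833 eef [0.4702 0.2051 0.1349] j [ 0.411  0.341 -0.157  1.072  0.     1.001] w 0.0622 F [-0.86  0.36 -1.49]
toolx 56.2 z [ 1.1e-03  5.0e-04 -1.0e+00] move cm [-0.14  0.07  0.49]
```

View pics/ov6.png

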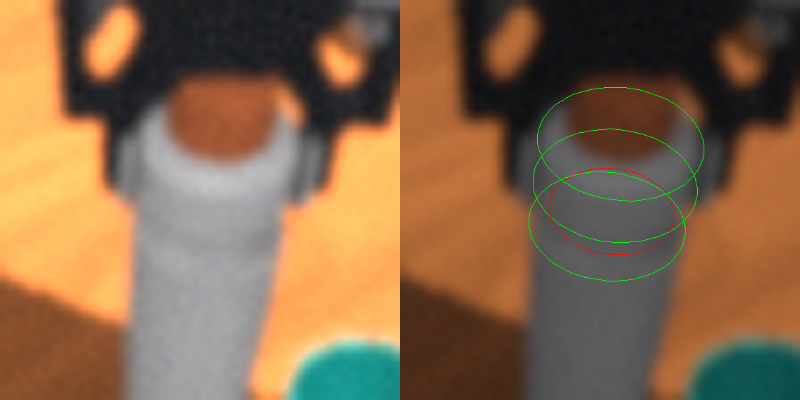

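The tin rim overlay matches (columns 131–285 in the left panel). The band's lower edge at row ~242 matches the kinematic prediction, so alignment looks good to about 1 mm. Lowering slowly and watching the force.

Request:
play_rows:
  motion:
    - {"fingers": 1,"translation": [0,0,0.2],"roll": 0}
    - {"fingers": 1,"translation": [0,0,0.4],"roll": 0}
    - {"fingers": 1,"translation": [0,0,0.6],"roll": 0}
    - {"fingers": 1,"translation": [0,0,0.8],"roll": 0}
    - {"fingers": 1,"translation": [0,0,0.9],"roll": 0}
    - {"fingers": 1,"translation": [0,0,0.9],"roll": 0}
    - {"fingers": 1,"translation": [0,0,0.9],"roll": 0}

```text
clock: 9.37
eef_pos: [0.4697, 0.2048, 0.1252]
tool_rot: [0.882, 0.471, -0.0, -0.0]
ft_force: [-0.3, -0.5, -1.3]
grip_width: 0.0621
```

Request:
play_rows:
  motion:
    - {"fingers": 1,"translation": [0,0,0.1],"roll": 0}
    - {"fingers": 1,"translation": [0,0,0.2],"roll": 0}
    - {"fingers": 1,"translation": [0,0,0.3],"roll": 0}
    - {"fingers": 1,"translation": [0,0,0.3],"roll": 0}

```text
clock: 9.7
eef_pos: [0.4699, 0.2049, 0.1222]
tool_rot: [0.882, 0.471, 0.0, 0.0]
ft_force: [0.3, -0.5, -1.2]
grip_width: 0.062
```

Request:
play_rows:
  motion:
    - {"fingers": 1,"translation": [0,0,0.1],"roll": 0}
    - {"fingers": 1,"translation": [0,0,0.2],"roll": 0}
    - {"fingers": 1,"translation": [0,0,0.3],"roll": 0}
    - {"fingers": 1,"translation": [0,0,0.4],"roll": 0}
    - {"fingers": 1,"translation": [0,0,0.4],"roll": 0}
    - {"fingers": 1,"translation": [0,0,0.4],"roll": 0}

```text
clock: 10.2
eef_pos: [0.4697, 0.2048, 0.1182]
tool_rot: [0.882, 0.471, -0.0, -0.0]
ft_force: [0.1, -0.9, -1.3]
grip_width: 0.0621
```

Request:
play_rows:
  motion:
    - {"fingers": 1,"translation": [0,0,0.1],"roll": 0}
    - {"fingers": 1,"translation": [0,0,0.2],"roll": 0}
    - {"fingers": 1,"translation": [0,0,0.3],"roll": 0}
    - {"fingers": 1,"translation": [0,0,0.3],"roll": 0}

```text
clock: 10.53
eef_pos: [0.4697, 0.2048, 0.1151]
tool_rot: [0.882, 0.471, -0.0, -0.0]
ft_force: [0.0, 0.0, -1.1]
grip_width: 0.0623
```

Smooth entry: the plug is about 13 mm in with no force. Now the last millimetres, until the band touches the rim.

Request:
play_rows:
  motion:
    - {"fingers": 1,"translation": [0,0,0.05],"roll": 0}
    - {"fingers": 1,"translation": [0,0,0.1],"roll": 0}
    - {"fingers": 1,"translation": [0,0,0.15],"roll": 0}
    - {"fingers": 1,"translation": [0,0,0.15],"roll": 0}
    - {"fingers": 1,"translation": [0,0,0.15],"roll": 0}

```text
clock: 10.95
eef_pos: [0.4703, 0.2051, 0.1142]
tool_rot: [0.882, 0.471, 0.001, 0.0]
ft_force: [1.5, 0.9, 0.3]
grip_width: 0.0624
```

```bash
python3 -c "
from h import *
go(.470,.205,.114)
c=cap('scene','s6.png')
cr=overlay(c,[],proj(c,np.array([.47,.205,.11])),10,28)
cv2.imwrite('pics/ov7.png',cv2.convertScaleAbs(cr,alpha=1.8))"
```

```text
clock 10.95 eef [0.4703 0.2051 0.1142] j [ 0.411  0.361 -0.187  1.022  0.     1.001] w 0.0624 F [1.52 0.89 0.29]
toolx 56.2 z [ 1.1e-03  5.0e-04 -1.0e+00] move cm [-0.03 -0.02  0.02]
```

View pics/ov7.png

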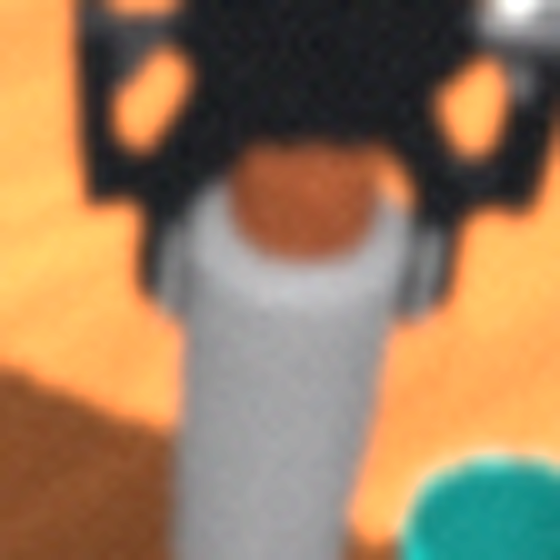

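The band now sits flush on the rim, with tin and band edges continuous at columns ~185–390. The force has turned upward, which means contact. I'll press down a little to confirm it's fully seated.

Request:
play_rows:
  motion:
    - {"fingers": 1,"translation": [0,0,0.05],"roll": 0}
    - {"fingers": 1,"translation": [0,0,0.05],"roll": 0}
    - {"fingers": 1,"translation": [0,0,0.1],"roll": 0}
    - {"fingers": 1,"translation": [0,0,0.1],"roll": 0}
    - {"fingers": 1,"translation": [0,0,0.1],"roll": 0}

```text
clock: 11.42
eef_pos: [0.4708, 0.2053, 0.1139]
tool_rot: [0.882, 0.471, 0.001, 0.0]
ft_force: [1.1, -0.0, 5.7]
grip_width: 0.0624
```

About 7 N net on the rim at TCP z = 0.114, exactly the expected seated height. Opening gently.

Request:
play_rows:
  motion:
    - {"fingers": -0.2,"translation": [0,0,-0.05],"roll": 0}
    - {"fingers": -0.4,"translation": [0,0,-0.05],"roll": 0}
    - {"fingers": -0.5,"translation": [0,0,-0.05],"roll": 0}
    - {"fingers": -0.55,"translation": [0,0,-0.05],"roll": 0}
    - {"fingers": -0.6,"translation": [0,0,-0.05],"roll": 0}
    - {"fingers": -0.7,"translation": [0,0,-0.05],"roll": 0}
    - {"fingers": -0.8,"translation": [0,0,-0.05],"roll": 0}
    - {"fingers": -0.9,"translation": [0,0,-0.05],"roll": 0}
    - {"fingers": -1,"translation": [0,0,-0.05],"roll": 0}
    - {"fingers": -1,"translation": [0,0,-0.05],"roll": 0}
    - {"fingers": -1,"translation": [0,0,-0.05],"roll": 0}
    - {"fingers": -1,"translation": [0,0,-0.05],"roll": 0}

```text
clock: 12.42
eef_pos: [0.4698, 0.2049, 0.1133]
tool_rot: [0.882, 0.471, 0.0, 0.0]
ft_force: [-0.2, 0.6, 0.4]
grip_width: 0.0857
```

```bash
python3 -c "
from h import *
go(.470,.205,.114)"
```

```text
clock 12.4167 eef [0.4698 0.2049 0.1133] j [ 0.411  0.362 -0.188  1.021 -0.     1.001] w 0.0857 F [-0.2   0.63  0.43]
toolx 56.2 z [ 0. -0. -1.] move cm [ 0.02  0.01 -0.07]
```

Raise straight up 4.3 cm so the pads straddle only the cap, with tips about 4 mm or more above the ledge at z = 0.138, then close gently.

Request:
play_rows:
  motion:
    - {"fingers": -1,"translation": [0,0,-0.5],"roll": 0}
    - {"fingers": -1,"translation": [0,0,-1.5],"roll": 0}
    - {"fingers": -1,"translation": [0,0,-2.5],"roll": 0}
    - {"fingers": -1,"translation": [0,0,-3.5],"roll": 0}
    - {"fingers": -1,"translation": [0,0,-4.2],"roll": 0}
    - {"fingers": -1,"translation": [0,0,-4.3],"roll": 0}
    - {"fingers": -1,"translation": [0,0,-4.3],"roll": 0}
    - {"fingers": -1,"translation": [0,0,-4.3],"roll": 0}
    - {"fingers": -1,"translation": [0,0,-4.3],"roll": 0}

```text
clock: 13.17
eef_pos: [0.4695, 0.2047, 0.1558]
tool_rot: [0.882, 0.471, -0.001, -0.0]
ft_force: [0.4, -0.5, 0.4]
grip_width: 0.0855
```

```bash
python3 -c "
from h import *
go(.470,.205,.156)
c=cap('scene','s7.png')
e=bot.get_obs()['eef_pos']
cr=overlay(c,strn(e[0],e[1],.096)+tin(e[0],e[1])[2:],proj(c,np.array([.47,.205,.11])),10,28)
cv2.imwrite('pics/ov8.png',cv2.convertScaleAbs(cr,alpha=1.8))"
```

```text
clock 13.1667 eef [0.4695 0.2047 0.1558] j [ 0.411  0.322 -0.125  1.125 -0.     1.001] w 0.0855 F [ 0.35 -0.52  0.36]
toolx 56.2 z [-9.e-04 -4.e-04 -1.e+00] move cm [ 0.06  0.03 -0.02]
```

View pics/ov8.png

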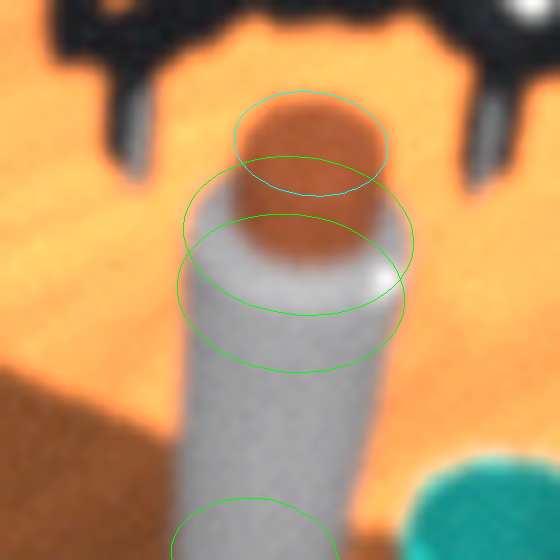

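The strainer sits seated and upright in the tin with its cap on. The fingertips (inner edges at columns ~150 and ~467) are centred on the cap (~312). Closing on the cap.

Request:
play_rows:
  motion:
    - {"fingers": -0.6,"translation": [0,0,0],"roll": 0}
    - {"fingers": -0.4,"translation": [0,0,0],"roll": 0}
    - {"fingers": -0.25,"translation": [0,0,0],"roll": 0}
    - {"fingers": -0.15,"translation": [0,0,0],"roll": 0}
    - {"fingers": -0.08,"translation": [0,0,0],"roll": 0}
    - {"fingers": -0.04,"translation": [0,0,0],"roll": 0}
    - {"fingers": 0,"translation": [0,0,0],"roll": 0}
    - {"fingers": 0.04,"translation": [0,0,0],"roll": 0}
    - {"fingers": 0.1,"translation": [0,0,0],"roll": 0}
    - {"fingers": 0.3,"translation": [0,0,0],"roll": 0}
    - {"fingers": 1,"translation": [0,0,0],"roll": 0}
    - {"fingers": 1,"translation": [0,0,0],"roll": 0}
    - {"fingers": 1,"translation": [0,0,0],"roll": 0}
    - {"fingers": 1,"translation": [0,0,0],"roll": 0}

```text
clock: 14.38
eef_pos: [0.4701, 0.205, 0.1568]
tool_rot: [0.882, 0.471, 0.001, -0.0]
ft_force: [-0.6, 0.0, 5.1]
grip_width: 0.0389
```

The width reading is 2–3 mm under the 42 mm cap, similar to the bias on the band, so the cap is gripped. Lifting straight up, slowly at first.

Request:
play_rows:
  motion:
    - {"fingers": 1,"translation": [0,0,-0.2],"roll": 0}
    - {"fingers": 1,"translation": [0,0,-0.4],"roll": 0}
    - {"fingers": 1,"translation": [0,0,-0.7],"roll": 0}
    - {"fingers": 1,"translation": [0,0,-1],"roll": 0}
    - {"fingers": 1,"translation": [0,0,-1.4],"roll": 0}
    - {"fingers": 1,"translation": [0,0,-1.8],"roll": 0}
    - {"fingers": 1,"translation": [0,0,-2.3],"roll": 0}
    - {"fingers": 1,"translation": [0,0,-3],"roll": 0}
    - {"fingers": 1,"translation": [0,0,-4],"roll": 0}
    - {"fingers": 1,"translation": [0,0,-5.5],"roll": 0}
    - {"fingers": 1,"translation": [0,0,-7],"roll": 0}
    - {"fingers": 1,"translation": [0,0,-8.5],"roll": 0}
    - {"fingers": 1,"translation": [0,0,-9.5],"roll": 0}
    - {"fingers": 1,"translation": [0,0,-10],"roll": 0}
    - {"fingers": 1,"translation": [0,0,-10],"roll": 0}
    - {"fingers": 1,"translation": [0,0,-10],"roll": 0}
    - {"fingers": 1,"translation": [0,0,-10],"roll": 0}
    - {"fingers": 1,"translation": [0,0,-10],"roll": 0}

```text
clock: 15.88
eef_pos: [0.4693, 0.2046, 0.2553]
tool_rot: [0.882, 0.471, -0.001, -0.0]
ft_force: [-0.6, 0.7, 0.7]
grip_width: 0.0395
```

```bash
python3 -c "
from h import *
go(.470,.205,.156)
c=cap('scene','s8.png');cap('top','t8.png')
cr=overlay(c,[],proj(c,np.array([.47,.205,.14])),8,36)
cv2.imwrite('pics/ov9.png',cv2.convertScaleAbs(cr,alpha=1.6))"
```

```text
clock 15.8833 eef [0.4693 0.2046 0.2553] j [0.411 0.262 0.059 1.37  0.    1.001] w 0.0395 F [-0.59  0.69  0.75]
toolx 56.2 z [-1.9e-03 -8.0e-04 -1.0e+00] move cm [0.09 0.05 9.93]
```

View pics/ov9.png

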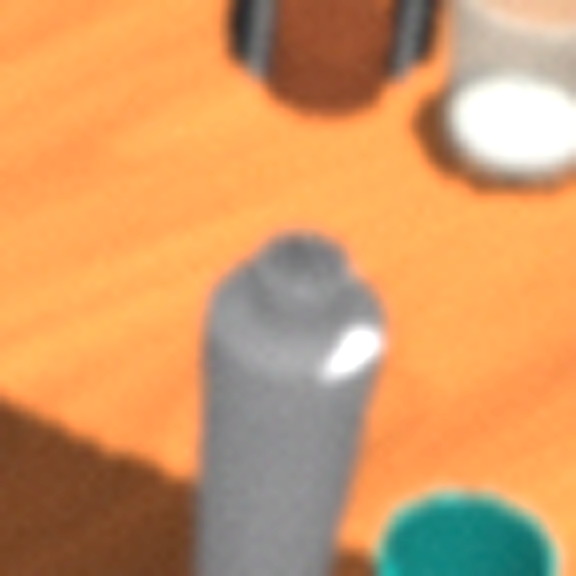

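View pics/s8.png

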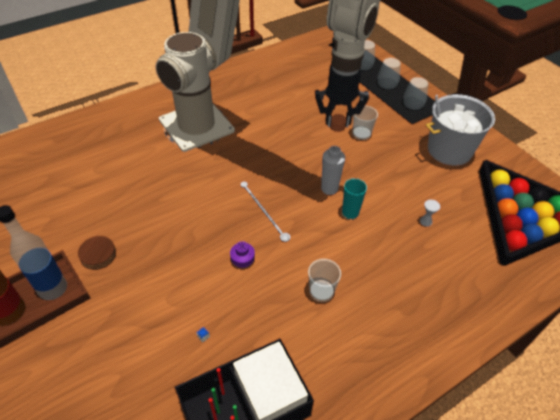

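The cap is held between the pads (crop column ~325, rows 0–110). The strainer, with its neck bare, is seated in the upright tin. Every other object is where it was. Handing in.

```bash
python3 -c "
from h import *
print(bot.job_done())"
```

```text
the job is handed in; nothing more can be done
None
```

The strainer is seated in the tin and I've handed the job in, with the gripper still holding the copper cap about 10 cm above where it sat. It finished at about 16 s on the robot clock.

- **Seating:** I gripped the strainer by its band with the cap on and lowered it until the band met the rim. Contact came at a TCP height of 0.114 m, the height I expected. I pressed with about 7 N before letting go.
- **Cap:** I raised the open gripper, closed it on the cap alone and lifted it straight off.
- **Last pictures:** The cap is held between the pads, the strainer's neck is bare, and the tin stands upright. The other objects, including the purple and turquoise look-alikes, look unmoved.
- **Readings that differed:** The two cameras disagreed by up to about 5 mm in the first fits, so I aligned the plug and rim close up before lowering. The finger opening read 2–3 mm under the true diameter on both grasps. The final wrist force, 0.75 N upward, did not show the cap's 0.5 N weight, but its offset is about that large. The hold is therefore confirmed by the picture and the finger opening.

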